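# Swap the folding rule for the offcuts in the scrap box

### The job

My folding rule got shut in the scrap box: slide the box's lid open as far as it goes, lift the rule out and lay it down gently flat on the bare bench top. Put the two sawn wood offcuts that lie between the saw and the box into the box, lying down so that neither stands up out of it, and leave the lid open. Leave the tape measure and the sanding block where they are.

Things in the scene. Friction and masses are not known exactly. Their poses are not given: they have to be found in the camera images.
- scrap_box: plywood scrap box, fixed, outside 181 (x) x 186 (y) x 62 mm high, inside 165 x 170; origin under its centre, z up. Floor 6, walls 8 mm. The +x and -x walls have grooves for the lid, whose lips leave 157 mm clear; the end wall at -y is only 48 mm high and the lid slides out over it. Stands right of the saw, -y end away from the robot.
- lid (a joint): the sliding lid, dark wood, 171 x 176 x 6 mm: 0 m shut, 0.155 m fully open, where it stops; it slides along the box's own -y axis, cannot be lifted off, needs 2 to 4 N and stays where it is left. Shut or up to 50 mm open at the start
- lid_pull (a point): centre of the pull on the lid: a pale wooden bar 52 mm long (box x), 16 mm thick (box y), standing 26 mm above the lid's top, this point at mid height, 69 mm above the bench; axes as the box. It stands near the lid's +y end. Fully open, the lid still covers the last 15 mm at the box's -y end
- rule: the folding rule: folded yellow wooden rule, 17 (x) x 125 (y) x 18 mm, 60 g, origin at the centre of its underside; lies on the floor of the scrap box under the lid, within about 12 degrees of the box's y axis. Between the scrap box and the offcuts a strip of bench at least 60 mm wide is bare, 0.38 to 0.54 m ahead of the robot
- offcut_thick: reddish-brown sawn wood offcut, 50 (x) x 91 (y) x 40 mm, origin at the centre of its underside; lies on the bench between the saw's front handle and the scrap box, near the bench's front edge, long side pointing roughly away from the robot
- offcut_flat: light brown sawn wood offcut, 45 (x) x 101 (y) x 22 mm, origin at the centre of its underside; lies on the bench beside the other, pointing likewise. The saw's tall head stands in the middle of the bench, left of them and farther back: keep clear of it
- tape_measure: tape measure, yellow and black, 35 x 91 x 64 mm, origin at the centre of its underside; stands at the front left of the saw, leave alone
- sanding_block: dark sanding block, 64 x 112 x 34 mm, on the bench at the left of the saw, leave alone

How it is judged:
By the outcome, as a careful person would: the job done as asked, in the order asked, and still so for the second after the job is handed in, with the robot touching nothing.
It also fails if it takes over 69 s, if anything falls off the work surface, if the arm or the gripper's body presses on something with over 40 N, if the wrist force passes 120 N, or if a joint passes its speed limit or range.

### The arm

A 7-joint arm with a two-finger parallel gripper is mounted at the origin on a cart in front of the work surface, level with it; the furniture and walls round the work are solid. World frame = base frame: x ahead of the robot, y to its left, z up, the work surface at z = 0. Lengths are in m, angles in rad, forces in N, time in s.
With the tool pointing down it reaches from about 0.4 to 0.9 m from the base axis. Payload 5.5 kg.
Tool frame: the origin (TCP) lies midway between the tips of the shut fingers; the grasp point (between the pads) lies 19 mm behind it (manip.grip_depth is the distance from the TCP to the grasp point, in m); z points along the fingers, y is the line along which they close (so a half turn about z gives the same grasp; the last joint's range is limited). The gripper opens to 92 mm and grips with 3 to 60 N. Pads are 19 mm wide; open, the fingers measure 130 mm over their backs; the gripper's body (75 mm by 190 mm) begins 47 mm behind the grasp point.
Start: joints at [1.436, 0.501, -0.427, 1.55, 0.221, 1.138, -0.21], TCP at [0.252, -0.599, 0.227] pointing down, gripper open.
Joint ranges: [-2.88, 2.88], [-0.31, 2.03], [-1.54, 1.56], [0.2, 2.42], [-1.41, 4.55], [0.19, 2.02], [-2.57, 2.57]. Speed limits (rad/s): [2.57, 2.57, 3.14, 3.14, 3.14, 3.14, 3.14].

### API

Orientations are given as a unit quaternion [x, y, z, w].
In Python, from bench import manip, effector, viewer gives the robot as it stands. Calls block until the motion is done:
- manip.move_pose(position, orientation): joint-space move of the TCP to a pose.
- manip.servo_line(position, ori=None, vel=0.15): straight line of the TCP; ori=None keeps the orientation; vel is the mean speed in m/s.
- manip.movej(angles): joint-space move.
- effector.open_jaws() and effector.close(f_grip=None): open the fingers fully, or close them until they stop; f_grip is the grip in N (None keeps the last).
- manip.sleep(seconds).
- manip.solve_ik(position, orientation): joint angles nearest the present ones, or None.
- viewer.get_image(name): name is "side" or "top" or "wrist"; returns the picture (420x560x3 uint8, red, green, blue); there is no depth.
- viewer.get_calibration(name): a dict with "vfov" (degrees; the focal length in pixels is half the picture's height over the tangent of half this angle, whatever the lens; pixels are square), "cx", "cy" (the principal point, pixels), "dist_coeffs" ([k1, k2, p1, p2, k3] as OpenCV has them; the pictures are not rectified), "eye" and "attitude" of the camera in the world. Camera axes: x right, y down, z forward; pixel columns grow to the right and rows downward; lengths in m; the calibration is good to about 2 mm. A picture is of the moment at which its call begins: read the wrist's pose just before it. get_calibration takes no time and is no camera call; for the wrist camera it gives the pose at the moment of the call.
A pose or a line that the arm cannot do raises manip.PlanningError and nothing moves.
- manip.hand_in(): hands the job in; it is judged then, once.
Readings, each from a call of its own:
- manip.current_clock(): time.
- manip.current_q(): joint angles.
- manip.current_joint_velocities(): joint speeds.
- manip.current_tau(): joint torques, N m.
- manip.current_tool_pos(): TCP position.
- manip.current_tcp_rot(): TCP orientation.
- manip.current_force(): force on the tool from outside, world axes, zero at the start.
- manip.current_wrist_torque(): the same for the moment, N m.
- manip.current_finger_gap(): finger opening in m.
- manip.current_gripper_force(): force on a finger pad.
Only numpy, scipy, OpenCV 4.12 (cv2) and the standard library are available. Lean on these libraries where they do the work, as an engineer would, in place of code of your own. Each camera call takes 0.05 s, during which the arm holds its last target. There are 200 camera calls.

## Working session

There is one attempt and no reset: what is moved stays moved. The work goes in short steps, each a Python script; the robot and the scene stay as the last script left them, time stands still between calls to the robot, and variables do not carry over. Pictures are saved under pics/ and viewed, at most 10 in all, crops included, and the job is handed in when it is done.

```bash
ls; mkdir -p pics; python3 - <<'E'
from bench import manip, effector, viewer
import cv2,numpy as np
for n in("top","side"):
    im=viewer.get_image(n); cv2.imwrite(f"pics/{n}0.png",cv2.resize(im[:,:,::-1],(784,588),interpolation=cv2.INTER_CUBIC))
    print(n,viewer.get_calibration(n))
print(viewer.get_calibration("wrist"),manip.current_tool_pos(),manip.current_tcp_rot(),manip.current_clock())
E
```

```text
pics
top {'vfov': 52.70714527503631, 'cx': 285.84936697679285, 'cy': 211.02158719058525, 'dist_coeffs': array([-0.05095051,  0.        ,  0.        ,  0.        ,  0.        ]), 'eye': array([ 0.28620846, -0.06202647,  1.24637368]), 'attitude': array([-0.69840161,  0.70867301, -0.06207234,  0.07851609])}
side {'vfov': 50.27959001697723, 'cx': 284.47877407345163, 'cy': 206.69710988315282, 'dist_coeffs': array([-0.03641495,  0.        ,  0.        ,  0.        ,  0.        ]), 'eye': array([-0.02319951,  1.02051871,  0.80400764]), 'attitude': array([-0.21818123,  0.84210985, -0.48066732,  0.11048473])}
{'vfov': 61.05796373325923, 'cx': 279.9901851632245, 'cy': 211.8861181071666, 'dist_coeffs': array([-0.08387993,  0.        ,  0.        ,  0.        ,  0.        ]), 'eye': array([ 0.3254252 , -0.5676195 ,  0.38435066]), 'attitude': array([ 0.82362591, -0.54643038, -0.08456844,  0.12610463])} [ 0.25152149 -0.5986603   0.22576145] [ 9.80279873e-01  1.97612196e-01 -1.31184118e-04 -8.79288242e-04] 0.1
```

View pics/top0.png

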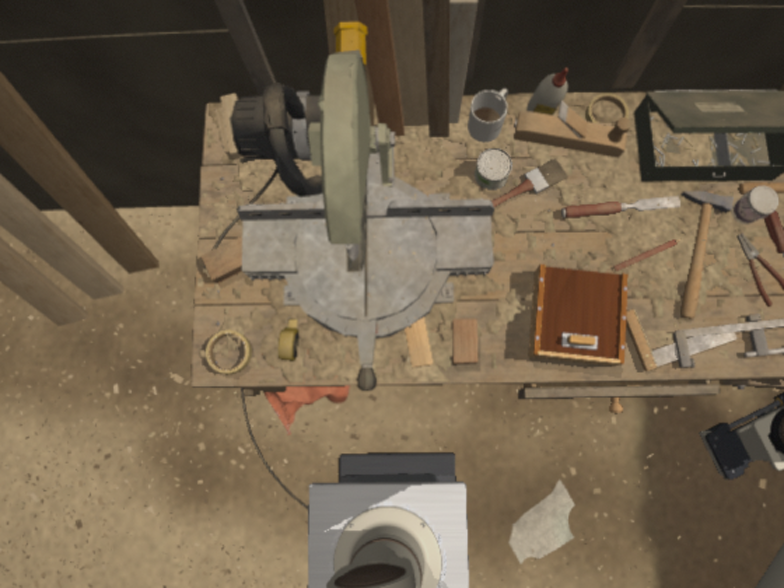

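View pics/side0.png

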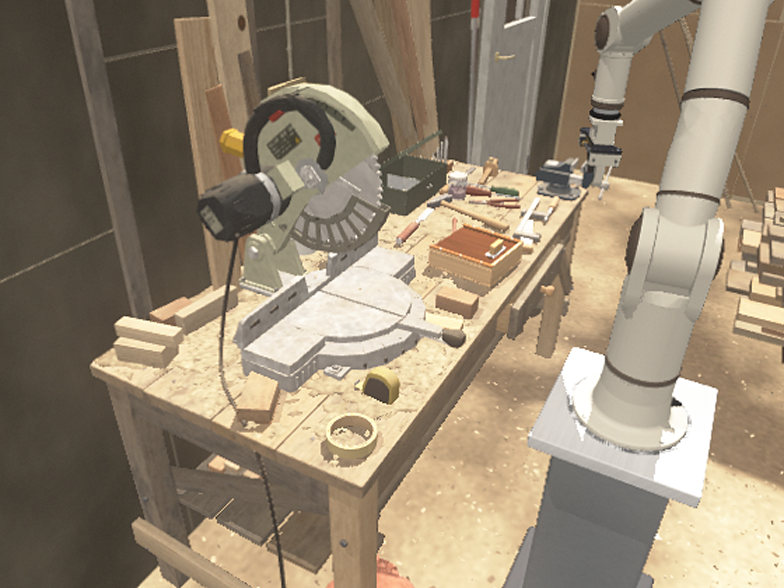

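The top view shows the box around (580,315), with the pull near its robot side at (580,341). The thick offcut is at (466,342) and the flat one at (419,342), both in the 784-wide picture. I'll enlarge that area.

```bash
cat > h.py <<'E'
from bench import manip, effector, viewer
import cv2,numpy as np
from scipy.spatial.transform import Rotation as R
def cam(name,cal=None):
    c=cal or viewer.get_calibration(name); f=210/np.tan(np.radians(c["vfov"])/2)
    return np.array([[f,0,c["cx"]],[0,f,c["cy"]],[0,0,1]]),c["dist_coeffs"],R.from_quat(c["attitude"]).as_matrix(),c["eye"]
def world(name,px,z,cal=None):
    K,d,A,e=cam(name,cal); p=cv2.undistortPoints(np.array(px,float).reshape(-1,1,2),K,d)[:,0]
    r=np.c_[p,np.ones(len(p))]@A.T
    return e+r*((z-e[2])/r[:,2])[:,None]
def crop(name,x,y,w,h,k,out):
    im=viewer.get_image(name)[y:y+h,x:x+w,::-1]
    cv2.imwrite(out,cv2.resize(im,None,fx=k,fy=k,interpolation=cv2.INTER_CUBIC))
def down(ang):  # tool pointing down, tool y axis (closing line) along world angle ang
    y=np.array([np.cos(ang),np.sin(ang),0]); z=np.array([0,0,-1.]); return R.from_matrix(np.c_[np.cross(y,z),y,z]).as_quat()
E
python3 -c "
from h import *
crop('top',280,180,190,100,4.2,'pics/c1.png')"
```

```text
(no output)
```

View pics/c1.png

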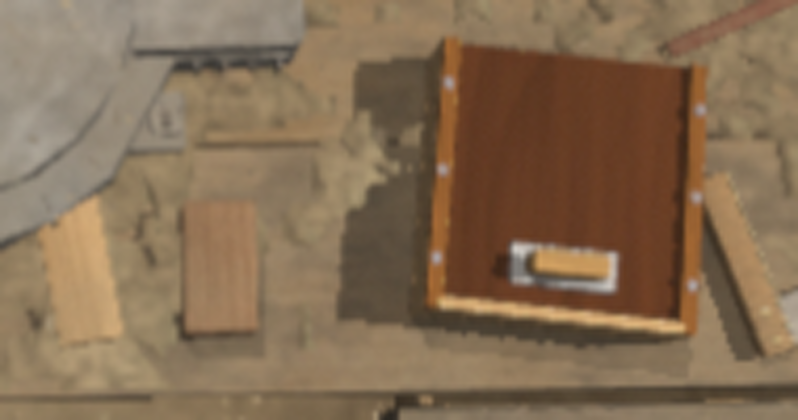

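The crop shows the box-top corners at (447,38), (707,66), (692,335) and (428,306), with the pull bar's top around (571,264). The thick offcut's top spans (184..255, 202..332). The flat one's corners are at (45,220), (97,198), (122,333) and (66,342).

```bash
python3 - <<'E'
from h import *
np.set_printoptions(precision=4,suppress=True)
def m(px,z): return world('top',(np.array(px,float)+.5)/4.2-.5+[280,180],z)[:,:2]
for n,px,z in [('box',[(447,38),(707,66),(692,335),(428,306)],.062),('pull',[(535,249),(611,252),(609,279),(531,273)],.082),
 ('thick',[(184,202),(254,202),(257,332),(183,332)],.04),('flat',[(45,222),(97,198),(122,333),(66,342)],.022)]:
    c=m(px,z); far=(c[0]+c[1])/2;near=(c[3]+c[2])/2; l=(c[0]+c[3])/2;r=(c[1]+c[2])/2
    print(n,c.mean(0),'len',np.linalg.norm(far-near),'wid',np.linalg.norm(l-r),'ang',np.degrees(np.arctan2(*(far-near)[::-1])),np.degrees(np.arctan2(*(l-r)[::-1]))-90); print(c.ravel())
for b in (0,):
  for p in [(.4,-.4,.06),(.55,-.4,.1),(.45,-.3,.03)]:
    for a in (0,90,-90,180,-5,85): print(p,a,manip.solve_ik(p,down(np.radians(a))))
E
```

```text
box [ 0.4833 -0.4006] len 0.18456369095831626 wid 0.17682681709614764 ang -7.63855319893598 -7.309982833388176
[ 0.5861 -0.3245  0.5634 -0.5012  0.3807 -0.4754  0.403  -0.3013]
pull [ 0.4275 -0.3929] len 0.017064806910941376 wid 0.050556788105648946 ang -10.661600266438489 -4.372090879632253
[ 0.4373 -0.3696  0.4344 -0.4195  0.4166 -0.4168  0.4215 -0.3659]
thick [ 0.4343 -0.1656] len 0.08886141409203309 wid 0.048884375294197306 ang -1.4384943535628911 -0.9185782172060186
[ 0.4791 -0.1428  0.4783 -0.1907  0.3895 -0.1895  0.3903 -0.1396]
flat [ 0.4333 -0.0726] len 0.08981770983724675 wid 0.03902577579965142 ang 9.130674816059512 16.286003053099392
[ 0.4695 -0.0472  0.4858 -0.0837  0.3918 -0.0989  0.3862 -0.0605]
(0.4, -0.4, 0.06) 0 [ 1.213   0.6228 -0.6161  1.8792  0.4917  0.7952  0.3324]
(0.4, -0.4, 0.06) 90 [ 1.4264  0.7517 -0.9296  1.8726  0.7597  0.9184  1.6994]
(0.4, -0.4, 0.06) -90 [ 1.0221  0.5658 -0.3624  1.8857  0.2856  0.7406 -1.0719]
(0.4, -0.4, 0.06) 180 [ 0.7842  0.5378 -0.0586  1.8942  0.046   0.7108 -2.4426]
(0.4, -0.4, 0.06) -5 [ 1.2032  0.6189 -0.6027  1.8795  0.4806  
[... 350 characters left out ...]
180 [-0.0839  0.9752  1.1263  1.5999 -0.9361  1.1895 -1.8907]
(0.55, -0.4, 0.1) -5 [ 1.011   0.7403 -0.6323  1.5575  0.491   1.0072  0.1497]
(0.55, -0.4, 0.1) 85 [ 1.1793  0.858  -0.9316  1.5513  0.7417  1.1169  1.5593]
(0.45, -0.3, 0.03) 0 [ 1.0198  0.6418 -0.6111  1.9494  0.5478  0.7202  0.0785]
(0.45, -0.3, 0.03) 90 [ 1.2161  0.756  -0.8879  1.9434  0.7969  0.8391  1.4575]
(0.45, -0.3, 0.03) -90 [ 0.8475  0.5881 -0.387   1.9552  0.3472  0.6628 -1.3281]
(0.45, -0.3, 0.03) 180 [-0.1402  0.7693  0.9028  1.988  -0.8475  0.8162 -1.8833]
(0.45, -0.3, 0.03) -5 [ 1.0117  0.6385 -0.6002  1.9497  0.5381  0.7167 -0.001 ]
(0.45, -0.3, 0.03) 85 [ 1.2032  0.7458 -0.8684  1.9438  0.7794  0.8286  1.3832]
```

```bash
python3 - <<'E'
from h import *
a=np.radians(-7.5); d=np.array([np.cos(a),np.sin(a),0]); q=down(a)
p=np.array([.4275,-.393,.066])
manip.move_pose(p+[0,0,.08],q); print(manip.current_clock(),manip.current_force())
manip.servo_line(p,vel=.1); effector.close(f_grip=15); print('gap',manip.current_finger_gap(),manip.current_clock(),manip.current_force())
s=0
for s in [.05,.1]+list(np.arange(.105,.17,.005)):
    manip.servo_line(p+d*s,vel=.12 if s<=.1 else .06)
    f=manip.current_force()@d; t=manip.current_tool_pos(); print(round(s,3),round(f,1),round((t-p)@d,4),manip.current_finger_gap())
    if abs(f)>14: break
print(manip.current_clock())
E
```

```text
1.2417 [-0.30011052 -0.25626016 -0.38853448]
gap 0.015900051578030486 3.35 [-0.69129898  0.23369921  0.02982179]
0.05 3.5 0.0507 0.01617429568420761
0.1 1.8 0.1002 0.016005266206295905
0.105 -1.1 0.1043 0.015753488845932622
0.11 -1.0 0.1098 0.016189001507207524
0.115 0.2 0.1153 0.015860563343057812
0.12 0.7 0.1204 0.016201605098097926
0.125 0.2 0.1254 0.016190608244313478
0.13 1.2 0.1304 0.015752326024429414
0.135 0.2 0.1353 0.01615040416809486
0.14 -0.0 0.1402 0.015735864246947562
0.145 0.6 0.1452 0.015814832912196892
0.15 0.7 0.1502 0.01594625823434271
0.155 -2.8 0.1541 0.016228103786101265
0.16 -16.3 0.1541 0.015754889353886935
7.4833
```

```bash
python3 - <<'E'
from h import *
a=np.radians(-7.5); q=down(a)
effector.open_jaws(); t=manip.current_tool_pos(); manip.servo_line([t[0],t[1],.15],vel=.2)
manip.move_pose([.40,-.385,.25],q)
import pickle
c=viewer.get_calibration('wrist'); pickle.dump(c,open('w1.pkl','wb'))
im=viewer.get_image('wrist'); cv2.imwrite('pics/w1.png',cv2.resize(im[:,:,::-1],(784,588)))
im=viewer.get_image('top'); cv2.imwrite('pics/t1.png',cv2.resize(im[180:280,280:470,::-1],None,fx=4.2,fy=4.2,interpolation=2))
print(c['eye'],R.from_quat(c['attitude']).as_matrix()[:,2],manip.current_clock())
E
```

```text
[ 0.40995899 -0.3047317   0.40800903] [-0.03889634 -0.29674856 -0.95416318] 10.275
```

View pics/w1.png

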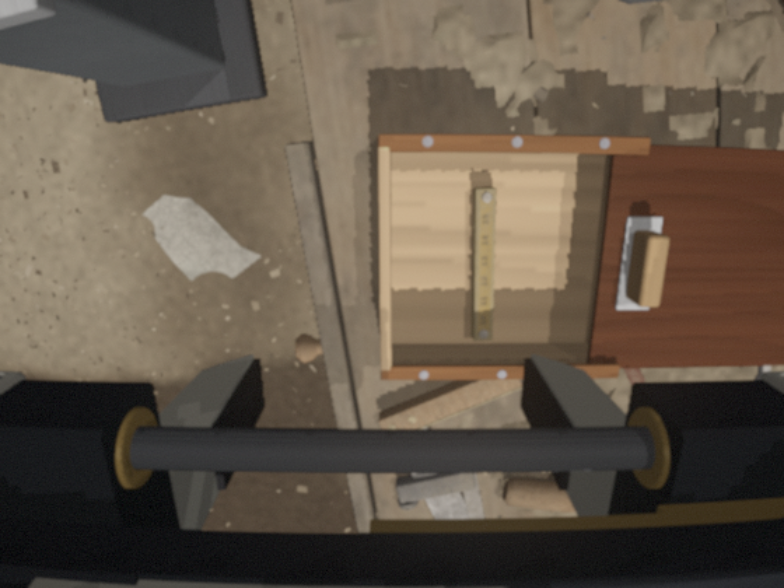

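The wrist view shows the open box. The rule lies crosswise in it: top-face corners at (476,188), (495,188), (492,340) and (473,338). The near wall's inner edge is at u≈390 and the lid edge at u≈607. The description has the rule along the box's y axis, so I'm going by the picture.

```bash
python3 - <<'E'
from h import *
import pickle
np.set_printoptions(precision=4,suppress=True)
c=pickle.load(open('w1.pkl','rb'))
w=lambda px,z:world('wrist',(np.array(px,float)+.5)/1.4-.5,z,c)[:,:2]
print('rule',w([(476,188),(495,188),(492,340),(473,338)],.024))
print('box corners top',w([(378,136),(650,139),(618,378),(380,378)],.062))
print('nearwall inner top',w([(391,153),(391,366)],.062))
print('lid edge',w([(612,150),(591,365)],.056)); print('pull near face top',w([(646,235),(638,306)],.082))
E
```

```text
rule [[ 0.4687 -0.3464]
 [ 0.4831 -0.3482]
 [ 0.4719 -0.4723]
 [ 0.4563 -0.4684]]
box corners top [[ 0.401  -0.2998]
 [ 0.5848 -0.3232]
 [ 0.5626 -0.5012]
 [ 0.3781 -0.4759]]
nearwall inner top [[ 0.4081 -0.3119]
 [ 0.3878 -0.467 ]]
lid edge [[ 0.5605 -0.3281]
 [ 0.5433 -0.49  ]]
pull near face top [[ 0.5723 -0.3849]
 [ 0.5675 -0.4352]]
```

View pics/t1.png

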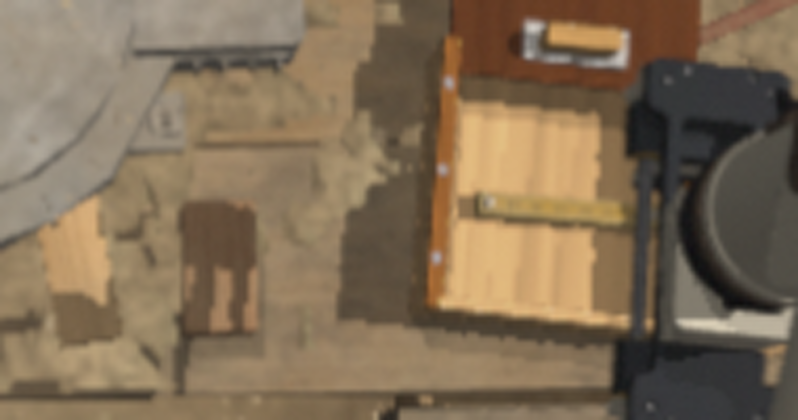

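The top view agrees with the wrist view. I'll grip the rule 20 mm off centre so that the opening fingers clear the box and the thick offcut where I set it down.

```bash
python3 - <<'E'
from h import *
q=down(np.radians(-5.5)); p=np.array([.4725,-.389,.014])
manip.move_pose(p+[0,0,.09],q); manip.servo_line(p,vel=.1); print(manip.current_tool_pos(),manip.current_force())
effector.close(f_grip=20); print('gap',manip.current_finger_gap(),manip.current_force())
manip.servo_line(p+[0,0,.10],vel=.15); print('gap',manip.current_finger_gap(),manip.current_clock())
q2=down(np.radians(-90)); r=np.array([.495,-.240,.10])
manip.move_pose(r,q2)
import pickle
manip.servo_line([r[0],r[1],.02],vel=.12); f0=manip.current_force()[2]
for z in np.arange(.016,.005,-.0015):
    manip.servo_line([r[0],r[1],z],vel=.03); f=manip.current_force()[2]-f0; print(round(z,4),round(f,2))
    if f>1.5: break
print(manip.current_tool_pos(),manip.current_clock())
effector.open_jaws(); manip.servo_line([r[0],r[1],.12],vel=.2)
manip.move_pose([.40,-.2,.25],down(np.radians(-90)))
im=viewer.get_image('top'); cv2.imwrite('pics/t2.png',cv2.resize(im[180:280,280:470,::-1],None,fx=4.2,fy=4.2,interpolation=2))
c=viewer.get_calibration('wrist'); pickle.dump(c,open('w2.pkl','wb'))
im=viewer.get_image('wrist'); cv2.imwrite('pics/w2.png',cv2.resize(im[:,:,::-1],(784,588)))
print(c['eye'],manip.current_clock())
E
```

```text
[ 0.47312725 -0.3891881   0.01452736] [-0.15604204  0.03638391  0.01414985]
gap 0.0162803267826473 [-0.05834581 -0.22461626 -0.43407871]
gap 0.016291330113286522 13.9917
0.016 -1.11
0.0145 -1.83
0.013 -1.14
0.0115 -1.36
0.01 -1.01
0.0085 -1.51
0.007 7.33
[ 0.49519155 -0.2401118   0.00782257] 17.975
[ 0.48031351 -0.20059905  0.40689228] 20.7583
```

View pics/w2.png

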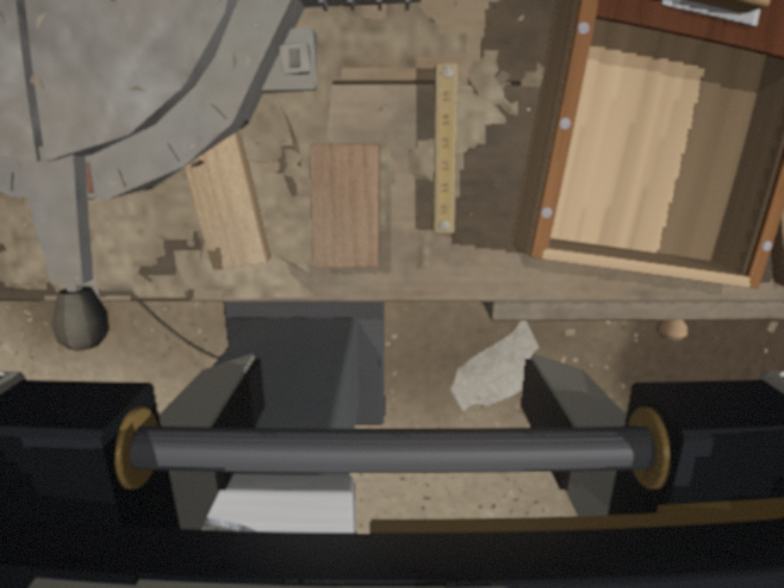

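The rule lies flat at (446,148) on bare bench. The flat offcut's right edge runs from (243,137) to (269,261) and its near-left corner is at (222,270). The thick offcut's top corners are (311,144), (380,144), (380,266) and (312,268).

```bash
python3 - <<'E'
from h import *
import pickle
np.set_printoptions(precision=4,suppress=True)
c=pickle.load(open('w2.pkl','rb'))
w=lambda px,z:world('wrist',(np.array(px,float)+.5)/1.4-.5,z,c)[:,:2]
print('flat rf,rn,ln,lf',w([(243,137),(269,261),(222,270),(187,165)],.022))
print('thick',w([(311,144),(380,144),(380,266),(312,268)],.04))
print('rule',w([(436,63),(458,63),(454,232),(434,232)],.018))
print('handle right edge, knob',w([(90,240),(107,325)],.06),w([(90,240),(107,325)],.03)); print('base arc',w([(120,195),(165,178),(245,125)],.03))
E
```

```text
flat rf,rn,ln,lf [[ 0.4837 -0.0889]
 [ 0.3884 -0.1023]
 [ 0.3811 -0.0635]
 [ 0.4638 -0.0439]]
thick [[ 0.4781 -0.1426]
 [ 0.4779 -0.1917]
 [ 0.3888 -0.1912]
 [ 0.3872 -0.1395]]
rule [[ 0.5352 -0.232 ]
 [ 0.5353 -0.248 ]
 [ 0.411  -0.2491]
 [ 0.4109 -0.2333]]
handle right edge, knob [[0.4138 0.0198]
 [0.3477 0.0181]] [[0.4081 0.0389]
 [0.3363 0.037 ]]
base arc [[ 0.4428  0.0084]
 [ 0.4549 -0.0291]
 [ 0.492  -0.0933]]
```

```bash
python3 - <<'E'
from h import *
import pickle
np.set_printoptions(precision=4,suppress=True)
c=pickle.load(open('w2.pkl','rb'))
def tri(obs):
    A=np.zeros((3,3));b=np.zeros(3)
    for n,px,cal in obs:
        K,d,M,e=cam(n,cal); u=cv2.undistortPoints(((np.array(px,float)+.5)/1.4-.5).reshape(1,1,2),K,d)[0,0]
        r=M@[u[0],u[1],1]; r/=np.linalg.norm(r); P=np.eye(3)-np.outer(r,r); A+=P;b+=P@e
    return np.linalg.solve(A,b)
print('knob',tri([('top',(367,378),None),('wrist',(79,320),c),('side',(454,338),None)]))
print('knob tw',tri([('top',(367,378),None),('wrist',(79,320),c)]))
print('knob ts',tri([('top',(367,378),None),('side',(454,338),None)]))
for a in (99.5,-80.5): print(manip.solve_ik([.42,-.07,.01],down(np.radians(a))))
E
```

```text
knob [0.3572 0.0344 0.0659]
knob tw [0.358  0.0309 0.0748]
knob ts [0.3594 0.0325 0.0617]
[ 1.1145  1.0061 -1.3073  2.2131  1.2219  1.0509  0.8085]
[ 0.4589  0.4947 -0.4122  2.2302  0.4172  0.4886 -1.6865]
```

```bash
cat >> h.py <<'E'
a=np.radians(-7.5); D=np.array([np.cos(a),np.sin(a),0]); L=np.array([-np.sin(a),np.cos(a),0]); C=np.array([.482,-.400,0])
def B(d,l,z): return C+D*d+L*l+[0,0,z]
E
python3 - <<'E'
from h import *
np.set_printoptions(precision=3,suppress=True)
q=down(np.radians(-80.5)); p=np.array([.440,-.071,.010])
manip.move_pose(p+[0,0,.12],q); manip.servo_line(p,vel=.12); print(manip.current_tool_pos(),manip.current_force())
effector.close(f_grip=25); print('gap',manip.current_finger_gap(),manip.current_force())
manip.servo_line(p+[0,0,.12],vel=.2); print('gap',manip.current_finger_gap(),manip.current_clock())
qb=down(np.radians(-97.5))
manip.move_pose(B(.001,-.008,.13),qb); manip.servo_line(B(.001,-.008,.03),vel=.15); print(manip.current_force())
manip.servo_line(B(.001,-.008,.0165),vel=.04); print(manip.current_force(),manip.current_clock())
effector.open_jaws(); manip.servo_line(B(.001,-.008,.085),vel=.2)
im=viewer.get_image('wrist'); cv2.imwrite('pics/w3.png',im[:,:,::-1])
effector.close(f_grip=10); print(manip.current_finger_gap(),manip.current_clock())
E
```

```text
[ 0.441 -0.071  0.011] [ 0.589 -0.278  0.173]
gap 0.04500148102966095 [0.37  1.004 1.176]
gap 0.04490139182297119 24.2083
[-0.096 -0.314 -0.34 ]
[-0.304 -0.792 -1.038] 26.7917
0.0006788687577199994 29.675
```

View pics/w3.png

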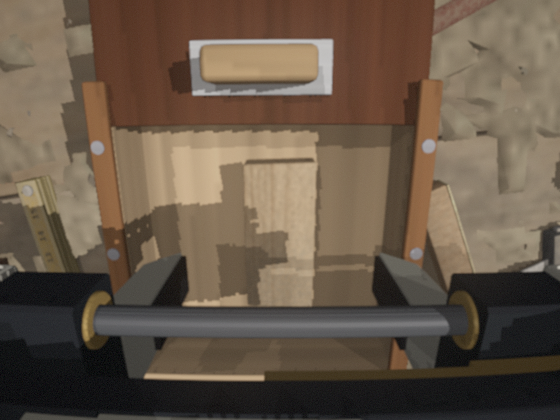

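The flat offcut lies near the middle of the box, with its top edge at (245–315, 160). Next I push it aside, then fetch the thick one.

```bash
python3 - <<'E'
from h import *
np.set_printoptions(precision=3,suppress=True)
manip.servo_line(B(-.005,.043,.085),vel=.2); manip.servo_line(B(-.005,.043,.014),vel=.15); print(manip.current_force()@L)
for l in (.02,.004,-.004,-.008,-.012):
    manip.servo_line(B(-.005,l,.014),vel=.1); f=manip.current_force()@L; print(l,f)
    if abs(f)>8: break
manip.servo_line(B(-.005,l+.004,.014),vel=.1); manip.servo_line(B(-.005,l+.004,.10),vel=.2)
im=viewer.get_image('wrist'); cv2.imwrite('pics/w4.png',im[:,:,::-1]); print(manip.current_clock())
effector.open_jaws()
q=down(np.radians(-91)); p=np.array([.433,-.158,.026])
manip.move_pose(p+[0,0,.10],q); manip.servo_line(p,vel=.12); print(manip.current_force())
effector.close(f_grip=30); print('gap',manip.current_finger_gap(),manip.current_force())
manip.servo_line(p+[0,0,.11],vel=.2); print('gap',manip.current_finger_gap(),manip.current_clock())
E
```

```text
0.23016396769131972
0.02 -0.12503419572972796
0.004 0.23412025684807436
-0.004 0.5648427225983378
-0.008 0.08400493582208414
-0.012 -0.03870433519985269
33.0333
[0.254 0.38  0.366]
gap 0.049749214918660085 [ 0.349 -1.707  2.559]
gap 0.04949690483094711 37.9167
```

View pics/w4.png

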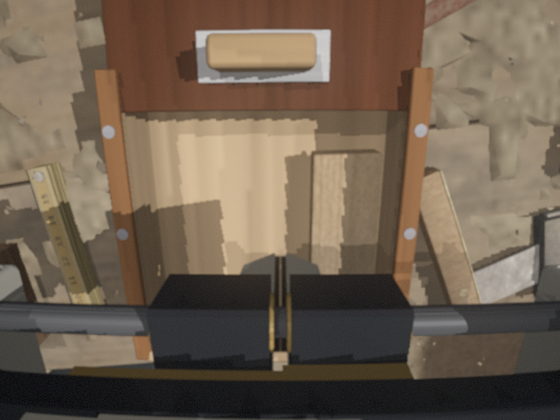

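The flat offcut now lies against the right wall (u 312–380), so the left side is free. I'm placing the thick one there.

```bash
python3 - <<'E'
from h import *
np.set_printoptions(precision=3,suppress=True)
qb=down(np.radians(-97.5))
manip.move_pose(B(-.005,.009,.14),qb); manip.servo_line(B(-.005,.009,.045),vel=.12); print(manip.current_force())
manip.servo_line(B(-.005,.009,.0325),vel=.04); print(manip.current_force(),manip.current_clock())
effector.open_jaws(); manip.servo_line(B(-.005,.009,.14),vel=.2)
manip.move_pose([.30,-.55,.25],qb)
im=viewer.get_image('top'); cv2.imwrite('pics/t5.png',cv2.resize(im[180:280,280:470,::-1],None,fx=4.2,fy=4.2,interpolation=2)); print(manip.current_clock())
E
```

```text
[-0.148  0.674 -1.214]
[ 0.027 -0.572 -1.279] 40.2583
42.8667
```

View pics/t5.png

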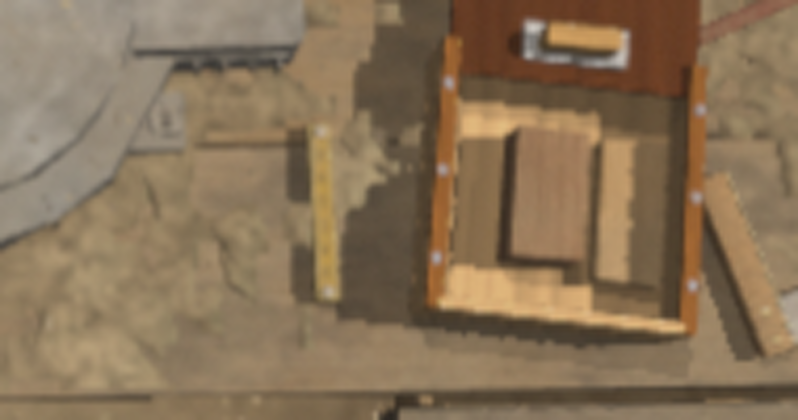

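The final view shows the lid open, both offcuts lying flat in the box at (548,195) and (615,210), and the rule flat on the bench at (325,212).

```bash
python3 -c "
from h import *
print(manip.hand_in())"
```

```text
the job is handed in; nothing more can be done
None
```

The job is handed in at about 43 s: the lid is fully open, the rule lies flat on the bare bench, both offcuts lie flat in the box, and I didn't touch the tape measure or sanding block.

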